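Load the terracotta test tile into the sprung holder

ROBOT

A 6-joint arm with a two-finger parallel gripper is mounted at the origin on the work surface. World frame = base frame: x ahead of the robot, y to its left, z up, the work surface at z = 0. Lengths are in m, angles in degrees, forces in N, time in s.
With the tool pointing down it reaches from about 0.4 to 0.825 m from the base axis. Payload 7 kg.
Tool frame: the origin (TCP) lies midway between the tips of the shut fingers; the grasp point (between the pads) lies manip.hold_point_z behind it (manip.hold_point_z is the distance from the TCP to the grasp point, in m); z points along the fingers, y is the line along which they close (so a half turn about z gives the same grasp; the last joint's range is limited). The gripper opens to 88 mm and grips with 3 to 60 N. Pads are 19 mm wide; open, the fingers measure 130 mm over their backs; the gripper's body (78 mm by 193 mm) begins 47 mm behind the grasp point.
Start: joints at [-51.217, 20.546, 0.682, 0, -70.136, -16.507], TCP at [0.256, -0.625, 0.227] pointing down, gripper open.
Joint ranges: [-176.03, 176.03], [-82.01, 121.73], [-58.28, 71.71], [-173.87, 95.51], [-174.79, -0.11], [-173.66, 173.66]. Speed limits (degrees/s): [136.94, 136.94, 172.46, 180, 180, 180].

INTERFACE

Orientations are given as [roll, pitch, yaw] about the fixed x, y, z axes, in that order (R = Rz(yaw) Ry(pitch) Rx(roll)).
In Python, from bench import get_obs, imaging, manip gives the robot as it stands. The module is installed in compiled form; this text tells all that it offers.
- The arm moves only by the tool servo_tool, never from a script. Its argument "motion" is a list of rows, each a list of 3 entries, a list of its own where there are three numbers: the closure, from 0 (fully open) to 1 (shut), then the shift along the tool's x, y, z in cm, then the turn, a rotation vector about the tool's x, y, z in degrees. In form: [[hand, [tx, ty, tz], [rx, ry, rz]], ...]. A call has 1 to 12 rows; each row is the pose to reach, as a shift and turn from the pose commanded when the call began, along the tool's axes at that moment; what a row does not reach only later rows make up. A row lasts 1/10 s, in which the tool goes at most 50 mm and 8.59 degrees, less where a joint would pass 70% of its speed; a pose out of reach is approached as far as the arm can. A call with a gripper value outside its range is refused whole. The fingers move at their own pace and stop on an object; "newtons" is the grip in N (left out, the last holds). Time passes only in rows, so rows that repeat a pose let the fingers close. It gives the time, the measured TCP pose, the force, the opening and the grip force at its end, in the units of the state.
- get_obs(): the state, without advancing time (a new reading comes with each control period).
- imaging.camera(name): name is "side" or "top" or "wrist"; returns the picture (384x512x3 uint8, red, green, blue); there is no depth.
- imaging.camera_model(name): a dict with "K" (3x3 intrinsics, pixels), "R" (3x3) and "t" (3): a world point X has camera coordinates R X + t. Camera axes: x right, y down, z forward; pixel columns grow to the right and rows downward; lengths in m; the calibration is good to about 2 mm. A picture is of the moment at which its call begins: read the wrist's pose just before it. camera_model takes no time and is no camera call; for the wrist camera it gives the pose at the moment of the call.
- manip.close_job(): hands the job in; it is judged then, once.
The state is a dict: "t": time; "joints": joint angles; "joint_vel": joint speeds; "joint_torque": joint torques, N m; "position": TCP position; "tool_rot": TCP orientation; "ft_force": force on the tool from outside, world axes, zero at the start; "moment": the same for the moment, N m; "grip_width": finger opening in m; "finger_force": force on a finger pad.
Only numpy, scipy, OpenCV 4.12 (cv2) and the standard library are available. Lean on these libraries where they do the work, as an engineer would, in place of code of your own. Each camera call takes 0.05 s, during which the arm holds its last target. There are 200 camera calls.

TASK

Put the terracotta tile in the tile holder: draw the sprung brass arm back by its post (the tile's own end may do the pushing), set the tile flat on the bed with its end flush against the fixed steel fence and centred on it, then let the arm spring home so that it holds the tile against the fence.

Things in the scene. Friction and masses are not known exactly. Their poses are not given: they have to be found in the camera images.
- terracotta_tile_mid (a point): Plain orange-brown terracotta tile, 76 x 46 x 16 mm, about 110 g, lying flat on the bench. Point: its centre, 8 mm above its underside; x along the 76 mm length, y along the 46 mm width, z up. Either end may face the fence. Three tiles of the same shape (white, grey, blue, each with a round dab on top) lie 30 mm or more away.
- seat (a point): Fixed holder. Point: top of the grey bed, 22 mm over the bench, under the centre of a seated tile. x: to the fence, along the tile's length; y: to the arm's pivot (at -45, +100 mm). Bed 36 mm wide, 14 mm above its base plate, so fingers pass beside it. Dark fence: face at x +38, 8 thick, 70 wide, 10 above the bed. Base plate x -97 to 53, y -48 to 132.
- clip_post (a point): Middle of the red-topped post, 10 mm thick, at the arm's free end; it reaches 2.5 to 48.5 mm above the bed. At rest at x -25, y 0 mm of the seat; a seated tile needs it at x -43 or further back. A tile held higher than the fence fits in front of the post, partly over the fence, and can push it back before being lowered.
- clip (a joint): Angle (rad) of the curved brass arm about its upright pivot, 102 mm from the post: 0 at rest, growing as the post is drawn back from the fence; 0.18 when pressing on a seated tile, 0.6 at the stop. Sprung towards 0: at the post 2 N at rest, 3.5 N on a seated tile, 6 N at the stop. It does not stay back, and slides a freed tile to the fence.

How it is judged:
By the outcome, as a careful person would: the job done as asked, in the order asked, and still so for the second after the job is handed in, with the robot touching nothing.
It also fails if it takes over 35 s, if anything falls off the work surface, if the arm or the gripper's body presses on something with over 40 N, if the wrist force passes 120 N, or if a joint passes its speed limit or range.

## Working session

There is one attempt and no reset: what is moved stays moved. The work goes in short steps, Python scripts to look and compute and a tool call to move; the robot and the scene stay as the last step left them, time stands still between calls to the robot, and variables do not carry over. Pictures are saved under pics/ and viewed, at most 10 in all, crops included, and the job is handed in when it is done.

Besides the shell and the picture viewer there is one more tool, called after "Call:" as a command line: name --argument value ..., lists and objects as JSON in quotes. servo_tool: Moves the arm, as the interface text tells. Its arguments: {"type":"object","properties":{"motion":{"type":"array"},"newtons":{"type":"number"}},"required":["motion"]}

```bash
mkdir -p pics; python3 - <<'E'
from bench import get_obs, imaging, manip
import cv2,numpy as np
o=get_obs();print(o,manip.hold_point_z)
for n in("top","side"):
    im=imaging.camera(n);cv2.imwrite(f"pics/{n}0.png",im[:,:,::-1]);m=imaging.camera_model(n);print(n,m)
E
```

```text
{'t': 0.0, 'joints': array([-5.12147026e+01,  2.05941863e+01,  6.35893936e-01, -1.92023322e-02,
       -7.01362825e+01, -1.65071547e+01]), 'joint_vel': array([ 0.0130155 , -0.00055148, -0.00549852, -0.08080165, -0.0010317 ,
       -0.03750554]), 'joint_torque': array([ 8.17793098e-04, -5.82723856e+01,  2.93053257e+01,  6.99770093e+00,
        6.81267818e-03, -7.71120222e-05]), 'position': array([ 0.25569394, -0.62418831,  0.22561063]), 'tool_rot': array([ 1.79904194e+02, -9.56713182e-03, -1.57728389e+02]), 'ft_force': array([ 0.98810889,  0.06360491, -0.42691548]), 'moment': array([ 0.00543946,  0.04549787, -0.00672546]), 'finger_force': 0.0, 'grip_width': 0.08755478262725068} 0.0188
top {'K': array([[354.48782742,   0.        , 259.02694556],
       [  0.        , 354.48782742, 187.90502223],
       [  0.        ,   0.        ,   1.        ]]), 'R': array([[ 0.03590456, -0.99934287,  0.00496812],
       [-0.97689674, -0.03614525, -0.21063304],
       [ 0.2106742 ,  0.00270934, -0.97755258]]), 't': array([-0.04389785,  0.52896344,  0.88812543])}
side {'K': array([[346.96906848,   0.        , 254.14710872],
       [  0.        , 346.96906848, 192.92025968],
       [  0.        ,   0.        ,   1.        ]]), 'R': array([[ 0.94691763, -0.32057445,  0.02406294],
       [-0.17088612, -0.56533828, -0.80696379],
       [ 0.27229567,  0.76001622, -0.59011051]]), 't': array([-0.48810119,  0.13027712,  0.71089158])}
```

View pics/top0.png

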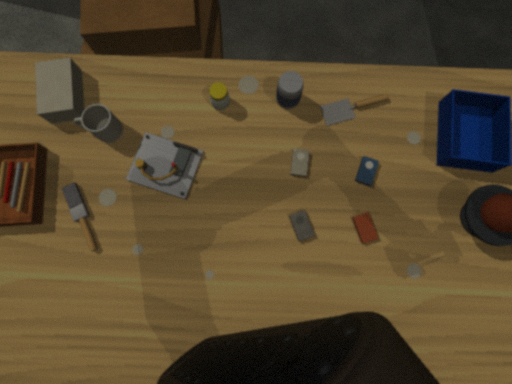

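View pics/side0.png

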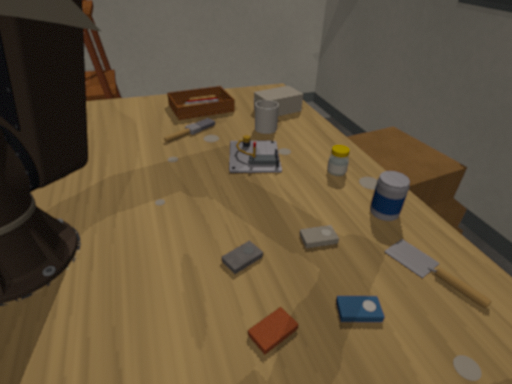

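The top view shows the terracotta tile at about (366,228) and the holder at about (167,165). In the side view they are at (273,330) and (255,155).

```bash
cat > h.py <<'E'
import cv2,numpy as np
from bench import get_obs, imaging, manip
from scipy.optimize import least_squares
def proj(m,X):
    c=np.atleast_2d(X)@m["R"].T+m["t"]; p=c@m["K"].T; return p[:,:2]/p[:,2:]
def unproj(m,uv,z):
    uv=np.atleast_2d(uv); d=np.c_[uv,np.ones(len(uv))]@np.linalg.inv(m["K"]).T@m["R"]
    c=-m["R"].T@m["t"]; return c+d*((z-c[2])/d[:,2])[:,None]
def tri(ms,uvs):
    f=lambda X:np.concatenate([(proj(m,X)-u).ravel() for m,u in zip(ms,uvs)])
    r=least_squares(f,[.5,0,.05]);return r.x,r.fun
def Rtool(o):
    from scipy.spatial.transform import Rotation as Ro
    return Ro.from_euler("xyz",o["tool_rot"],degrees=True).as_matrix()
def tilemask(im):
    a=im.astype(int);m=((a[...,0]>1.9*a[...,1])&(a[...,0]>60)&(a[...,1]<1.7*a[...,2]+15)).astype(np.uint8)
    return m
E
python3 - <<'E'
from h import *
t=cv2.imread("pics/top0.png");s=cv2.imread("pics/side0.png")
for n,b in(("top",t),("side",s)):
    m=imaging.camera_model(n);k=tilemask(b[:,:,::-1])
    N,L,st,ce=cv2.connectedComponentsWithStats(k)
    for i in range(1,N):
        if st[i,4]>60:
            c=cv2.findContours((L==i).astype(np.uint8),cv2.RETR_EXTERNAL,cv2.CHAIN_APPROX_NONE)[0][0][:,0]
            w=unproj(m,c.astype(float),.014)[:,:2]*1000
            print(n,ce[i],st[i,4],cv2.minAreaRect(w.astype(np.float32)))
a=cv2.resize(t[125:205,120:215],None,fx=6,fy=6,interpolation=cv2.INTER_CUBIC)
cv2.imwrite("pics/topc.png",a)
a=cv2.resize(s[130:180,220:290],None,fx=10,fy=10,interpolation=cv2.INTER_CUBIC)
cv2.imwrite("pics/sidec.png",a)
E
```

```text
top [  7.05291005 181.96296296] 189 ((532.4515991210938, 677.9189453125), (123.09376525878906, 13.486608505249023), 1.2541838884353638)
top [501.03448276 207.44367816] 435 ((509.7970886230469, -688.0435180664062), (68.48907470703125, 65.73186492919922), 83.51332092285156)
top [364.95177665 227.54568528] 394 ((440.40264892578125, -317.0341796875), (70.94577026367188, 43.11671829223633), 20.41144371032715)
side [97.1        65.77741935] 310 ((103.85665893554688, 1488.568359375), (30.210678100585938, 1325.9732666015625), 6.951682090759277)
side [100.5045045   49.56756757] 111 ((135.53543090820312, 1651.821044921875), (19.072511672973633, 907.9852294921875), 5.462353706359863)
side [272.45783133 329.9130809 ] 1162 ((438.8628234863281, -322.5904541015625), (76.55899047851562, 47.167945861816406), 20.268718719482422)
```

View pics/topc.png

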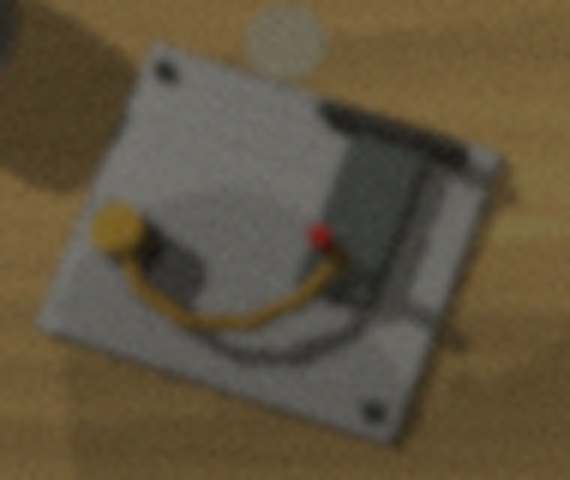

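View pics/sidec.png

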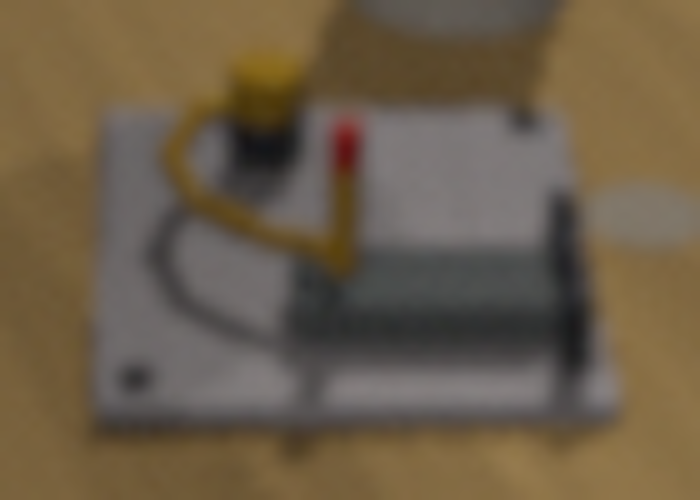

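The crops show the plate corners in the top crop at (155,45), (502,158), (398,440) and (40,328), with the red post top at (320,237). In the side crop the corners are at (108,105), (565,110), (617,412) and (97,412), with the red top at (347,122). The fence is on the far (+x) side.

```bash
python3 - <<'E'
from h import *
mt,ms=imaging.camera_model("top"),imaging.camera_model("side")
P=np.array([[53,132,-14],[53,-48,-14],[-97,-48,-14],[-97,132,-14],[-25,0,48.5]])/1000
T=np.array([[155,45],[502,158],[398,440],[40,328],[320,237]])
S=np.array([[108,105],[565,110],[617,412],[97,412],[347,122]])[[0,1,2,3,4]]
# side: far-left=(-97,132), far-right=(53,132), near-right=(53,-48), near-left=(-97,-48)
S=S[[1,2,3,0,4]]
t=(T+.5)/6-.5+[120,125]; s=(S+.5)/10-.5+[220,130]
def W(p):
    c,d=np.cos(p[2]),np.sin(p[2]);return P@np.array([[c,d,0],[-d,c,0],[0,0,1]])+[p[0],p[1],.022]
def f(p,a=1,b=1):return np.r_[a*(proj(mt,W(p))-t).ravel(),b*(proj(ms,W(p))-s).ravel()]
for ab in((1,1),(1,0),(0,1)):
    r=least_squares(f,[.6,.2,-.2],args=ab,loss="soft_l1");print(r.x[:2]*1000,np.degrees(r.x[2]),abs(f(r.x)).round(1))
# tile: silhouette fit
from scipy.optimize import minimize
def sil(m,p):
    c,d=np.cos(p[2]),np.sin(p[2]);X=np.array([[x,y] for x in(-.038,.038) for y in(-.023,.023)])@np.array([[c,d],[-d,c]])+p[:2]
    q=proj(m,np.r_[np.c_[X,np.zeros(4)],np.c_[X,np.full(4,.016)]])
    h=cv2.convexHull((q*1).astype(np.float32));M=np.zeros((384,512),np.uint8)
    cv2.fillConvexPoly(M,np.round(h*256).astype(np.int32),255,cv2.LINE_AA,8);return M/255.
K=[]
for n,c in(("top",(365,227)),("side",(272,330))):
    k=tilemask(cv2.imread(f"pics/{n}0.png")[:,:,::-1]);L=cv2.connectedComponents(k)[1];K.append((L==L[c[1],c[0]]).astype(float))
for w in((1,1),(1,0),(0,1)):
    g=lambda p:sum(a*abs(sil(m,[p[0]/1e3,p[1]/1e3,p[2]/57.3])-k).sum() for a,m,k in zip(w,(mt,ms),K))
    r=minimize(g,[439.5,-320,20],method="Nelder-Mead",options=dict(initial_simplex=[[439,-320,20],[444,-320,20],[439,-315,20],[439,-320,24]]));print(r.x,r.fun)
E
```

```text
[607.75248095 198.48875804] -16.171251651243367 [0.1 0.5 0.6 0.7 0.6 1.2 0.9 0.1 0.4 0.1 0.1 0.1 0.7 0.4 0.2 0.2 0.5 0.5
 0.1 0.9]
[608.01663225 198.34634824] -15.777593468816839 [0.1 0.3 0.6 0.9 0.3 1.1 0.7 0.4 0.5 0.2 0.3 0.  0.9 0.5 0.  0.1 0.7 0.6
 0.2 1. ]
[607.74001737 199.22892413] -16.72401429321463 [0.1 0.9 0.5 0.5 1.3 1.2 1.3 0.4 0.1 0.1 0.2 0.  0.4 0.5 0.4 0.6 0.2 0.3
 0.  0.8]
[ 442.15313805 -317.41644605   24.75455978] 503.7411764705882
[ 444.73601301 -319.28756554   23.09503083] 188.0078431372549
[ 442.02834114 -317.45419186   24.84807294] 314.9372549019608
```

Call:
servo_tool --motion '[[0, [-28.5, 21, 2], [0, 0, 0]], [0, [-28.5, 21, 2], [0, 0, 0]], [0, [-28.5, 21, 2], [0, 0, 0]], [0, [-28.5, 21, 2], [0, 0, 0]], [0, [-28.5, 21, 2], [0, 0, 0]], [0, [-28.5, 21, 2], [0, 0, 0]], [0, [-28.5, 21, 2], [0, 0, 0]], [0, [-28.5, 21, 2], [0, 0, 0]], [0, [-28.5, 21, 2], [0, 0, 0]], [0, [-28.5, 21, 2], [0, 0, 0]]]'

```text
t: 1.1
position: [0.4397, -0.3225, 0.2064]
tool_rot: [180.0, -0.0, -157.7]
ft_force: [-0.5, -0.8, -0.8]
grip_width: 0.0877
finger_force: 0.0
```

```bash
python3 - <<'E'
from h import *
o=get_obs();m=imaging.camera_model("wrist");im=imaging.camera("wrist")
print(o["t"],o["position"],o["tool_rot"])
print("cam",-m["R"].T@m["t"],m["K"][0,0],proj(m,[[.44,-.32,.008],[o["position"][0],o["position"][1],0]]))
cv2.imwrite("pics/w1.png",im[:,:,::-1]);np.savez("w1.npz",**m)
E
```

```text
1.1 [ 0.4396911  -0.32253216  0.20643241] [ 1.79987356e+02 -2.11756152e-02 -1.57714340e+02]
cam [ 0.37538535 -0.34878946  0.36456027] 310.31011210710847 [[257.83551813 164.3190418 ]
 [255.93096878 161.98308751]]
```

View pics/w1.png

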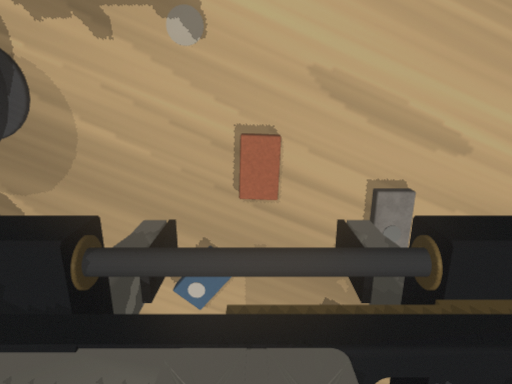

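The wrist view shows the terracotta tile with top-face corners near (240,135), (280,135), (278,200) and (239,199), almost aligned with the tool.

```bash
python3 - <<'E'
from h import *
m=dict(np.load("w1.npz"));im=cv2.imread("pics/w1.png")
k=tilemask(im[:,:,::-1]);L=cv2.connectedComponents(k)[1];k=(L==L[165,259]).astype(np.uint8)
c=cv2.findContours(k,cv2.RETR_EXTERNAL,cv2.CHAIN_APPROX_NONE)[0][0][:,0].astype(float)
print(cv2.minAreaRect(c.astype(np.float32)))
print(cv2.minAreaRect((unproj(m,c,.016)[:,:2]*1000).astype(np.float32)))
w=unproj(m,[[240,135],[280,135],[278,200],[239,199]],.016)*1000
print(w.mean(0),np.degrees(np.arctan2(*(w[0]+w[1]-w[2]-w[3])[1::-1])))
E
```

```text
((255.5, 191.5), (383.0, 511.0), 90.0)
((507.2252197265625, -295.3001708984375), (480.620361328125, 720.3875732421875), 22.241802215576172)
[ 442.07729655 -317.46288864   16.        ] -158.87785874065503
```

Call:
servo_tool --motion '[[0, [-0.4, 0.4, 5], [0, 0, 1.2]], [0, [-0.4, 0.4, 10], [0, 0, 1.2]], [0, [-0.4, 0.4, 15], [0, 0, 1.2]], [0, [-0.4, 0.4, 18], [0, 0, 1.2]], [0, [-0.4, 0.4, 19.5], [0, 0, 1.2]], [0, [-0.4, 0.4, 20.2], [0, 0, 1.2]], [0, [-0.4, 0.4, 20.2], [0, 0, 1.2]], [0, [-0.4, 0.4, 20.2], [0, 0, 1.2]]]' --newtons 30

```text
t: 1.95
position: [0.4425, -0.3178, 0.0054]
tool_rot: [-180.0, 0.0, -159.0]
ft_force: [0.4, 0.3, 0.3]
grip_width: 0.0876
finger_force: 0.0
```

Call:
servo_tool --motion '[[1, [0, 0, 0], [0, 0, 0]], [1, [0, 0, 0], [0, 0, 0]], [1, [0, 0, 0], [0, 0, 0]], [1, [0, 0, 0], [0, 0, 0]], [1, [0, 0, 0], [0, 0, 0]], [1, [0, 0, 0], [0, 0, 0]], [1, [0, 0, 0], [0, 0, 0]], [1, [0, 0, 0], [0, 0, 0]], [1, [0, 0, 0], [0, 0, 0]]]'

```text
t: 2.85
position: [0.4423, -0.317, 0.0047]
tool_rot: [-180.0, 0.0, -158.9]
ft_force: [-0.3, 1.3, 1.8]
grip_width: 0.0456
finger_force: 30.0
```

Call:
servo_tool --motion '[[1, [0, 0, -3], [0, 0, 0]], [1, [0, 0, -8], [0, 0, 0]], [1, [0, 0, -13], [0, 0, 0]], [1, [-3.6, 4.1, -15], [0, 0, 4]], [1, [-6.8, 7.7, -15], [0, 0, 8]], [1, [-10, 11.3, -15], [0, 0, 12]], [1, [-13.2, 15, -15], [0, 0, 16]], [1, [-16.4, 18.6, -15], [0, 0, 20]], [1, [-19.6, 22.2, -15], [0, 0, 24]], [1, [-22.8, 25.8, -15], [0, 0, 28]], [1, [-26, 29.5, -15], [0, 0, 32]], [1, [-29.2, 33.1, -15], [0, 0, 36]]]'

```text
t: 4.05
position: [0.5956, 0.0988, 0.1543]
tool_rot: [-180.0, -0.0, 164.9]
ft_force: [1.2, 0.5, -1.1]
grip_width: 0.0457
finger_force: 30.0
```

```bash
python3 - <<'E'
from h import *
o=get_obs();print(o["t"],o["position"],o["tool_rot"],o["ft_force"],o["joints"])
w=np.array([.6308,.1918,o["position"][2]])-o["position"];print(Rtool(o).T@w*100)
E
```

```text
4.05 [0.595587   0.09884055 0.154256  ] [-1.79986115e+02 -2.93139043e-02  1.64919068e+02] [ 1.19874326  0.49168795 -1.10331986] [ 2.79394265e+01  1.71051653e+01 -1.42831310e+01 -1.15328806e-02
 -5.86426089e+01 -1.33014351e+02]
[-9.81375027e-01  9.89196883e+00 -2.89925847e-03]
```

Call:
servo_tool --motion '[[1, [-0.5, 4.9, 0], [0, 0, 1.1]], [1, [-1, 9.4, 0], [0, 0, 1.1]], [1, [-1, 9.9, 0], [0, 0, 1.1]], [1, [-1, 9.9, 0], [0, 0, 1.1]], [1, [-1, 9.9, 0], [0, 0, 1.1]]]'

```text
t: 4.55
position: [0.63, 0.1892, 0.1539]
tool_rot: [-179.9, -0.1, 164.0]
ft_force: [-0.5, -0.4, -0.9]
grip_width: 0.0457
finger_force: 30.0
```

```bash
python3 - <<'E'
from h import *
o=get_obs();m=imaging.camera_model("wrist");im=imaging.camera("wrist")
print(o["t"],o["position"],o["tool_rot"])
c,s=np.cos(np.radians(-16.2)),np.sin(np.radians(-16.2))
P=np.array([[53,132,-14],[53,-48,-14],[-97,-48,-14],[-97,132,-14],[-25,0,48.5],[38,35,10],[38,-35,10],[38,18,0],[38,-18,0]])/1000
W=P@np.array([[c,s,0],[-s,c,0],[0,0,1]])+[.6078,.1985,.022]
print(proj(m,W).round(1))
cv2.imwrite("pics/w2.png",im[:,:,::-1]);np.savez("w2.npz",**m)
E
```

```text
4.55 [0.63003555 0.18917824 0.15394271] [-1.79942468e+02 -6.50309577e-02  1.63966296e+02]
[[385.9 201.8]
 [211.  201.3]
 [205.1  42.9]
 [404.7  43.4]
 [258.3 130. ]
 [295.  194.2]
 [220.6 194. ]
 [276.3 191.2]
 [239.3 191.1]]
```

View pics/w2.png

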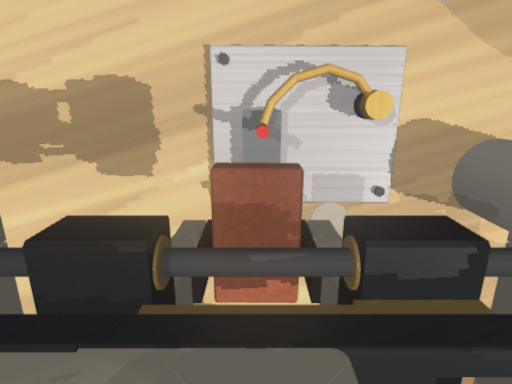

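The wrist view shows the plate corners near (209,46), (405,45) and (391,204), the red post top at (263,131), and the held tile's rear top edge at about row 164, columns 211–302. The holder sits about 4 px right of my prediction. I'll take a settled, enlarged look.

```bash
python3 - <<'E'
from h import *
imaging.camera("wrist");imaging.camera("wrist")
o=get_obs();m=imaging.camera_model("wrist");im=imaging.camera("wrist")
print(o["t"],o["position"],o["tool_rot"])
c=im[35:315,195:415,::-1];cv2.imwrite("pics/w3.png",cv2.resize(c[:200],None,fx=3,fy=3,interpolation=cv2.INTER_CUBIC))
cv2.imwrite("pics/w3f.png",im[:,:,::-1]);np.savez("w3.npz",pos=o["position"],**m)
E
```

```text
4.7 [0.63046761 0.18860911 0.15482726] [ 1.79996636e+02 -1.22443825e-03  1.63899013e+02]
```

View pics/w3.png

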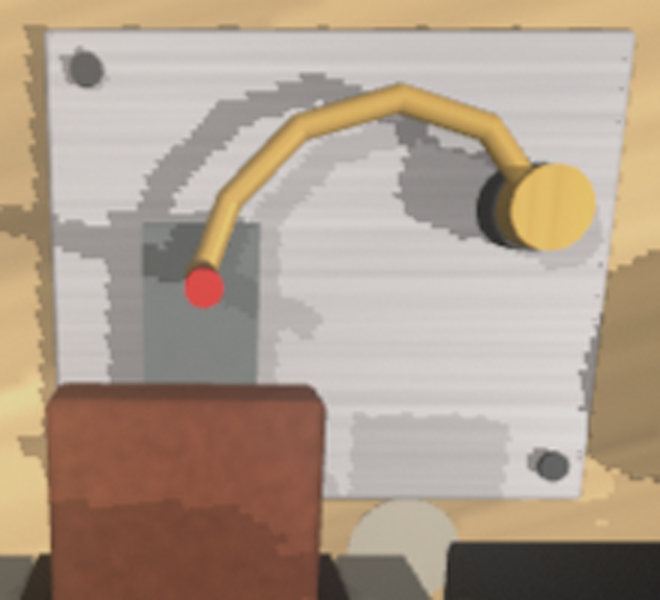

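The settled view (crop at 3x) shows plate corners at (46,30), (634,32) and (582,498). The red top is at (204,287), and the bed edges run (143,222)–(145,380) and (260,222)–(258,380). The tile's rear top edge runs (48,400)–(325,400).

```bash
cat > fit.py <<'E'
from h import *
d=dict(np.load("w3.npz"));m=d
px=lambda a:(np.array(a)+.5)/3-.5+[195,35]
P=np.array([[-97,-48,-14],[-97,132,-14],[53,132,-14],[-25,0,48.5]])/1e3
U=px([[46,30],[634,32],[582,498],[204,287]])
B=np.array([[-18],[-18],[18],[18]])
UB=px([[143,222],[145,380],[260,222],[258,380]])
def f(p,full=0):
    c,s=np.cos(p[2]),np.sin(p[2]);R=np.array([[c,s,0],[-s,c,0],[0,0,1]])
    W=P@R+[p[0],p[1],.022]
    w=(unproj(m,UB,.022)-[p[0],p[1],.022])@R.T
    return np.r_[(proj(m,W)-U).ravel(),(w[:,1]*1e3-B[:,0])*1.1]
r=least_squares(f,[.608,.198,-.28],loss="soft_l1")
print(r.x[:2]*1e3,np.degrees(r.x[2]),f(r.x).round(1))
c,s=np.cos(r.x[2]),np.sin(r.x[2]);R=np.array([[c,s],[-s,c]])
zt=d["pos"][2]-.0047+.016
T=unproj(m,px([[48,400],[325,400],[52,598],[318,598]]),zt)[:,:2]
print("tile in seat frame",((T-r.x[:2])@R.T*1e3).round(1),"tcp",(d["pos"][:2]-r.x[:2])@R.T*1e3)
print("seat-frame yaw of tool", d["R"][0]@[0,0,1])
E
python3 fit.py
```

```text
[610.23224056 201.17468482] -16.13927336115213 [-1.2 -0.5  1.8 -1.   0.2  1.3  0.2  0.8  0.3  0.4 -0.3  0.2]
tile in seat frame [[-16.1 -27.1]
 [-16.1  17.4]
 [ 18.4 -27.8]
 [ 18.3  17.6]] tcp [22.93076044 -6.44546027]
seat-frame yaw of tool 7.851096301958962e-05
```

Call:
servo_tool --motion '[[1, [-0.3, 0.5, 3], [0, 0, 0]], [1, [-0.3, 0.5, 6], [0, 0, 0]], [1, [-0.3, 0.5, 9], [0, 0, 0]], [1, [-0.3, 0.5, 10.5], [0, 0, 0]], [1, [-0.3, 0.5, 11.3], [0, 0, 0]], [1, [-0.3, 0.5, 11.3], [0, 0, 0]], [1, [-0.3, 0.5, 11.3], [0, 0, 0]], [1, [-0.3, 0.5, 11.3], [0, 0, 0]]]'

```text
t: 5.55
position: [0.6359, 0.1944, 0.0432]
tool_rot: [179.9, 0.1, 164.0]
ft_force: [-0.4, -0.4, -0.7]
grip_width: 0.0457
finger_force: 30.0
```

```bash
python3 - <<'E'
from h import *
o=get_obs();m=imaging.camera_model("wrist");im=imaging.camera("wrist")
print(o["t"],o["position"],o["tool_rot"])
cv2.imwrite("pics/w4f.png",im[:,:,::-1]);np.savez("w4.npz",pos=o["position"],**m)
cv2.imwrite("pics/w4.png",cv2.resize(im[0:270,150:400,::-1],None,fx=2.2,fy=2.2,interpolation=cv2.INTER_CUBIC))
E
```

```text
5.55 [0.63591101 0.19435284 0.04316375] [1.79902926e+02 1.00834046e-01 1.63986818e+02]
```

View pics/w4.png

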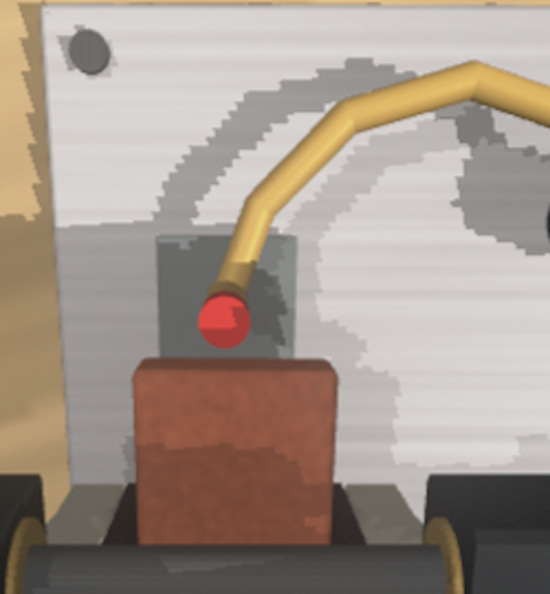

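Close view (2.2x): bed edges are at columns 157 and 297 on row 250 and 160 and 296 on row 350. Tile top edges are at columns 134 and 338 on row 376 and 138 and 332 on row 540. The red top is at (224,321).

```bash
python3 - <<'E'
from h import *
m=dict(np.load("w4.npz"));px=lambda a:(np.array(a)+.5)/2.2-.5+[150,0]
a=np.radians(-16.1);c,s=np.cos(a),np.sin(a);R=np.array([[c,s],[-s,c]])
g=lambda uv,z:((unproj(m,px(uv),z)[:,:2]-m["pos"][:2])@R.T*1e3).round(1)
print("bed",g([[157,250],[160,350],[297,250],[296,350]],.022))
print("tile",g([[134,376],[138,540],[338,376],[332,540]],m["pos"][2]-.0047+.016))
print("post",g([[224,321]],.0705)); print("plate L",g([[44,100],[66,440]],.008))
E
```

```text
bed [[-63.5 -18.5]
 [-37.6 -18.4]
 [-63.5  17.3]
 [-37.6  17.7]]
tile [[-37.7 -20.8]
 [  1.7 -21.3]
 [-37.8  24. ]
 [  1.7  24.3]]
post [[-52.1  -0.8]]
plate L [[-101.   -48.3]
 [  -8.   -48.6]]
```

Call:
servo_tool --motion '[[1, [0.4, -0.2, 0], [0, 0, 0]], [1, [0.8, -0.2, 0], [0, 0, 0]], [1, [1.2, -0.2, 0], [0, 0, 0]], [1, [1.6, -0.2, 0], [0, 0, 0]], [1, [2.0, -0.2, 0], [0, 0, 0]], [1, [2.4, -0.2, 0], [0, 0, 0]], [1, [2.8, -0.2, 0], [0, 0, 0]], [1, [3.05, -0.2, 0], [0, 0, 0]], [1, [3.05, -0.2, 0], [0, 0, 0]], [1, [3.05, -0.2, 0], [0, 0, 0]], [1, [3.05, -0.2, 0], [0, 0, 0]]]' --newtons 40

```text
t: 6.7
position: [0.6053, 0.2004, 0.0416]
tool_rot: [180.0, 0.0, 164.0]
ft_force: [4.4, -3.7, -0.8]
grip_width: 0.0454
finger_force: 40.0
```

```bash
python3 - <<'E'
from h import *
o=get_obs();m=imaging.camera_model("wrist");im=imaging.camera("wrist")
print(o["t"],o["position"],o["tool_rot"],o["ft_force"])
np.savez("w5.npz",pos=o["position"],**m)
cv2.imwrite("pics/w5.png",cv2.resize(im[0:270,150:400,::-1],None,fx=2.2,fy=2.2,interpolation=cv2.INTER_CUBIC))
E
```

```text
6.7 [0.60533247 0.20039605 0.04159006] [1.79995333e+02 7.83638327e-03 1.63972502e+02] [ 4.40617961 -3.72876971 -0.82474486]
```

View pics/w5.png

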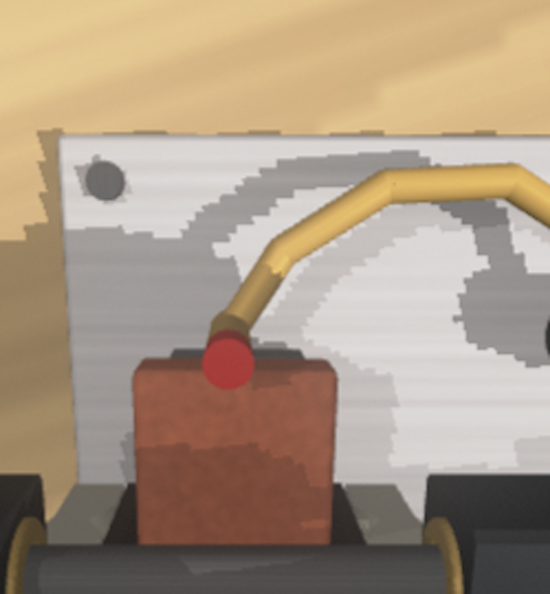

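The post is drawn back against the tile end. The plate rear edge is at row 135, its left edge runs (60,150) to (78,470), and the tile rear top edge is at row 377.

```bash
python3 - <<'E'
from h import *
m=dict(np.load("w5.npz"));px=lambda a:(np.array(a)+.5)/2.2-.5+[150,0]
a=np.radians(-16.1);c,s=np.cos(a),np.sin(a);R=np.array([[c,s],[-s,c]])
g=lambda uv,z:((unproj(m,px(uv),z)[:,:2]-m["pos"][:2])@R.T*1e3).round(1)
print("plate",g([[60,150],[78,470],[59,135],[540,136]],.008))
print("tile",g([[134,377],[138,540],[338,377],[332,540]],m["pos"][2]-.0047+.016))
print("post",g([[228,362]],.0705), "bed rear",g([[172,350],[303,350]],.022))
E
```

```text
plate [[-88.7 -44.7]
 [  0.8 -45.3]
 [-92.4 -44.7]
 [-92.3  81.4]]
tile [[-37.5 -20.8]
 [  1.7 -21.3]
 [-37.6  24.1]
 [  1.7  24.3]]
post [[-44.4   0. ]] bed rear [[-38.  -15.1]
 [-38.   19.4]]
```

Call:
servo_tool --motion '[[1, [0, 0.07, 0.4], [0, 0, 0]], [1, [0, 0.07, 0.8], [0, 0, 0]], [1, [0, 0.07, 1.1], [0, 0, 0]], [1, [0, 0.07, 1.35], [0, 0, 0]], [1, [0, 0.07, 1.35], [0, 0, 0]], [1, [0, 0.07, 1.35], [0, 0, 0]]]'

```text
t: 7.35
position: [0.6053, 0.2013, 0.0278]
tool_rot: [180.0, -0.0, 164.0]
ft_force: [3.7, 0.3, -1.4]
grip_width: 0.0455
finger_force: 40.0
```

Call:
servo_tool --motion '[[1, [0, 0, 0.05], [0, 0, 0]], [1, [0, 0, 0.05], [0, 0, 0]], [1, [0, 0, 0.05], [0, 0, 0]]]'

```text
t: 7.65
position: [0.6055, 0.2012, 0.0276]
tool_rot: [180.0, 0.0, 164.0]
ft_force: [3.7, 0.7, -1.4]
grip_width: 0.0455
finger_force: 40.0
```

Call:
servo_tool --motion '[[1, [0, 0, 0.05], [0, 0, 0]], [1, [0, 0, 0.05], [0, 0, 0]], [1, [0, 0, 0.05], [0, 0, 0]]]'

```text
t: 7.95
position: [0.6055, 0.2012, 0.0273]
tool_rot: [180.0, 0.0, 164.0]
ft_force: [4.0, 1.3, 0.3]
grip_width: 0.0455
finger_force: 40.0
```

Call:
servo_tool --motion '[[1, [0, 0, 0.05], [0, 0, 0]], [1, [0, 0, 0.05], [0, 0, 0]], [1, [0, 0, 0.05], [0, 0, 0]]]'

```text
t: 8.25
position: [0.6054, 0.201, 0.0267]
tool_rot: [180.0, 0.0, 164.0]
ft_force: [3.6, -0.6, 2.0]
grip_width: 0.0453
finger_force: 40.0
```

Call:
servo_tool --motion '[[1, [0, 0, 0.05], [0, 0, 0]], [1, [0, 0, 0.05], [0, 0, 0]], [1, [0, 0, 0.05], [0, 0, 0]]]'

```text
t: 8.55
position: [0.6054, 0.201, 0.0267]
tool_rot: [180.0, 0.0, 164.0]
ft_force: [2.3, -0.4, 6.2]
grip_width: 0.0455
finger_force: 40.0
```

Call:
servo_tool --motion '[[1, [-0.1, 0, -0.03], [0, 0, 0]], [1, [-0.2, 0, -0.03], [0, 0, 0]], [1, [-0.3, 0, -0.03], [0, 0, 0]], [1, [-0.3, 0, -0.03], [0, 0, 0]]]'

```text
t: 8.95
position: [0.6081, 0.2003, 0.0267]
tool_rot: [180.0, -0.0, 164.0]
ft_force: [0.7, 0.7, 5.6]
grip_width: 0.0459
finger_force: 40.0
```

Call:
servo_tool --motion '[[1, [-0.06, 0, 0], [0, 0, 0]], [1, [-0.06, 0, 0], [0, 0, 0]], [1, [-0.06, 0, 0], [0, 0, 0]]]'

```text
t: 9.25
position: [0.6086, 0.2002, 0.0267]
tool_rot: [180.0, -0.0, 164.0]
ft_force: [0.4, 0.8, 5.6]
grip_width: 0.0456
finger_force: 40.0
```

Call:
servo_tool --motion '[[1, [-0.06, 0, 0], [0, 0, 0]], [1, [-0.06, 0, 0], [0, 0, 0]], [1, [-0.06, 0, 0], [0, 0, 0]]]'

```text
t: 9.55
position: [0.6092, 0.2, 0.0267]
tool_rot: [180.0, -0.0, 164.0]
ft_force: [0.2, 1.5, 6.1]
grip_width: 0.0455
finger_force: 40.0
```

Call:
servo_tool --motion '[[1, [-0.06, 0, -0.02], [0, 0, 0]], [1, [-0.06, 0, -0.02], [0, 0, 0]], [1, [-0.06, 0, -0.02], [0, 0, 0]]]'

```text
t: 9.85
position: [0.6099, 0.1999, 0.0267]
tool_rot: [180.0, -0.0, 164.0]
ft_force: [0.3, 1.5, 5.1]
grip_width: 0.0459
finger_force: 40.0
```

Call:
servo_tool --motion '[[1, [-0.06, 0, 0], [0, 0, 0]], [1, [-0.06, 0, 0], [0, 0, 0]], [1, [-0.06, 0, 0], [0, 0, 0]]]'

```text
t: 10.15
position: [0.6105, 0.1997, 0.0267]
tool_rot: [180.0, -0.0, 164.0]
ft_force: [0.8, 1.9, 4.9]
grip_width: 0.0457
finger_force: 40.0
```

Call:
servo_tool --motion '[[1, [-0.08, 0, 0], [0, 0, 0]], [1, [-0.08, 0, 0], [0, 0, 0]], [1, [-0.08, 0, 0], [0, 0, 0]]]'

```text
t: 10.45
position: [0.6105, 0.1996, 0.0267]
tool_rot: [-180.0, -0.1, 164.0]
ft_force: [-3.7, 3.1, 6.7]
grip_width: 0.0455
finger_force: 40.0
```

Call:
servo_tool --motion '[[1, [-0.08, 0, 0], [0, 0, 0]], [1, [-0.08, 0, 0], [0, 0, 0]], [1, [-0.08, 0, 0], [0, 0, 0]]]'

```text
t: 10.75
position: [0.6106, 0.1996, 0.0266]
tool_rot: [-180.0, -0.1, 164.0]
ft_force: [-6.6, 5.2, 10.0]
grip_width: 0.0452
finger_force: 40.0
```

Call:
servo_tool --motion '[[1, [0, 0, -0.04], [0, 0, 0]], [0.35, [0, 0, -0.04], [0, 0, 0]], [0.35, [0, 0, -0.04], [0, 0, 0]], [0.2, [0, 0, -0.04], [0, 0, 0]], [0.2, [0, 0, -0.04], [0, 0, 0]], [0.2, [0, 0, -0.04], [0, 0, 0]], [0.2, [0, 0, -0.04], [0, 0, 0]]]'

```text
t: 11.45
position: [0.612, 0.199, 0.0268]
tool_rot: [-180.0, -0.0, 164.0]
ft_force: [-0.3, 0.8, 0.1]
grip_width: 0.0699
finger_force: 0.0
```

Call:
servo_tool --motion '[[0.2, [0, 0, -1], [0, 0, 0]], [0.2, [0, 0, -3], [0, 0, 0]], [0.2, [0, 0, -6], [0, 0, 0]], [0.2, [0, 0, -10], [0, 0, 0]], [0.2, [0, 0, -12], [0, 0, 0]], [0.2, [0, 0, -12], [0, 0, 0]], [0.2, [0, 0, -12], [0, 0, 0]]]'

```text
t: 12.15
position: [0.6121, 0.1993, 0.148]
tool_rot: [179.9, 0.0, 164.0]
ft_force: [-0.5, -0.1, -1.2]
grip_width: 0.0701
finger_force: 0.0
```

Call:
servo_tool --motion '[[0.2, [4, 0, 0], [0, 0, 0]], [0.2, [7, 0, 0], [0, 0, 0]], [0.2, [7, 0, 0], [0, 0, 0]], [0.2, [7, 0, 0], [0, 0, 0]]]'

```text
t: 12.55
position: [0.5442, 0.2185, 0.1466]
tool_rot: [-180.0, -0.0, 164.0]
ft_force: [-0.3, 0.3, -0.1]
grip_width: 0.07
finger_force: 0.0
```

```bash
python3 - <<'E'
from h import *
imaging.camera("wrist");o=get_obs();m=imaging.camera_model("wrist");im=imaging.camera("wrist")
print(o["t"],o["position"],o["tool_rot"],o["ft_force"])
w=proj(m,[[.61,.2,.038]])[0];print(w)
cv2.imwrite("pics/w6f.png",im[:,:,::-1]);np.savez("w6.npz",pos=o["position"],**m)
x0=int(w[0])-110;y0=max(0,int(w[1])-110);print(x0,y0)
cv2.imwrite("pics/w6.png",cv2.resize(im[y0:y0+190,x0:x0+250,::-1],None,fx=3,fy=3,interpolation=cv2.INTER_CUBIC))
E
```

```text
12.6 [0.54479069 0.21841826 0.14653669] [-1.79958780e+02 -1.89951572e-02  1.64008410e+02] [ 0.26090315 -0.19778893 -0.31685916]
[255.11832599 252.47698115]
145 142
```

View pics/w6.png

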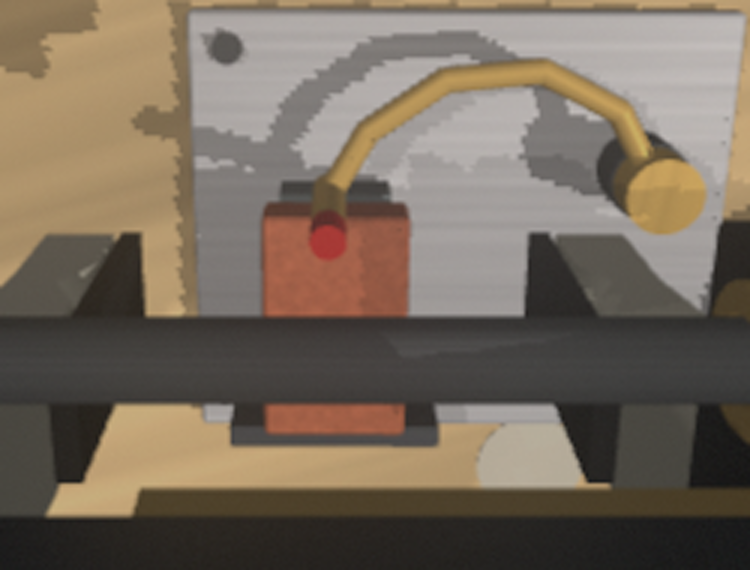

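The tile is seated. It spans columns 264–405 against the fence at 231–438, so both centre on column 334.5. It is square to the bed, with the post pressing on its rear end at (328,240) and the gripper clear.

```bash
python3 -c "
from bench import manip
print(manip.close_job())"
```

```text
the job is handed in; nothing more can be done
None
```

The terracotta tile is seated flat on the bed, flush against the fence and centred on it by the last camera view, with the sprung arm holding it; I handed the job in at about 12.6 s with the gripper clear, but no verdict came back.

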